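Seat the insert and hold the slide clamp open

TASK

The loose metal insert plate of the slide clamp sits cocked in its pocket with one edge up: first press it down until it lies level and flush in its seat. Then take the upright grip of the spring-loaded jaw, draw the jaw back until its pointer lines up with the pointer of the small clip on the guide rail, and hold it there for a colleague to load the slides: finish while still holding the jaw, do not let it go. Leave the cup, the small bottle and the small carton beside the clamp where they are.

Things in the scene. Friction and masses are not known exactly. Their poses are not given: they have to be found in the camera images.
- clamp: Grey slide clamp fixed to the bench, x -120..100, y -60..60 mm about its origin (on the bench); deck 22 mm high. Jaw is drawn along its -x; z up. Pocket 78 x 71.6 mm, 8 deep, centred at x +48. Fence beyond it at x 89..99, top 29 high. Guide rails along x -118..5 at y -37 and +37, 8 wide, tops 34 high. Two plunger housings 18 x 16 mm, tops 30 high, at x 23 and 73, y -45.
- seat_center (a point): Fixed point of the clamp: where the centre of the insert plate (half-way up) lies when it is seated, 18 mm above the bench; axes as the clamp's. The seated plate's top is flush with the deck at 22 mm.
- plate_center (a point): Centre (half-way up) of the loose steel-grey insert plate, 76 x 70 x 8 mm, about 80 g; axes like the clamp's, z normal to its face. At the start its +y edge is on the pocket floor, its -y edge rests 10 mm too high on two spring balls (tilt 0.15 rad). Pressed down with some 3 to 10 N about 20 mm from its centre towards the raised edge (x = 0), it slips past them and stays down.
- jaw (a joint): Travel of the jaw in m: 0 at rest against its stop, grows as the jaw is drawn along the clamp's -x, up to 0.070. A spring pulls it back: 4 N at rest plus 0.8 N for each 10 mm; it springs home when let go.
- jaw_grip (a point): Centre of the jaw's upright black grip, moving with the jaw: a bar 10 mm thick (clamp x), 40 mm wide (clamp y), standing 34 mm above the jaw's flat steel slide (44 x 64 mm, its top 29 mm above the bench). The point is 46 mm above the bench, the grip's top 63 mm. Free space in front of and behind it; axes as the clamp's.
- jaw_pointer (a point): Outer top end of the jaw's pointer, a black upright fin 2.5 mm thick (clamp x), 9 mm long (clamp y), at the slide's +y side, its top 48 mm above the bench; in line (same clamp x) with the grip's centre; moves with the jaw. Axes as the clamp's.
- clip_pointer (a point): Inner top end of the index clip's pointer, a like black upright fin 2.5 mm thick, its top 48 mm above the bench, on a 12 x 13 mm saddle fixed on the clamp's +y guide rail: the mark. 30 to 55 mm from the jaw pointer's rest position, along the clamp's -x. The jaw stands at the mark when the two fins are in line (same x in the clamp's axes). Axes as the clamp's.
- cup: White specimen cup, 52 mm diameter, 56 mm high, standing loose beyond the clamp's -y side; origin at the centre of its underside. Not to be moved.
- oil: Small glass bottle with a ribbed white cap, 24 mm diameter, 55 mm high, standing loose beyond the clamp's -y side; origin at the centre of its underside. Not to be moved.
- cartonlet: Small flat carton, 46 x 48 x 18 mm, lying loose beside the clamp's +y side; origin at the centre of its underside. Not to be moved.
There are look-alikes about, which are no part of the job. What is shaped like the part that bears plate_center but purple is not meant.

How it is judged:
On the way, in this order (a step that is already met when the one before it is completed fails the run):
1. the insert plate is pressed level and flush in its seat (angle between the z axis of plate_center and the z axis of clamp, either way round below 0.035 rad and z of plate_center in the frame of seat_center below 0.002 m and horizontal distance between plate_center and seat_center below 0.005 m), for 0.3 s.
2. the jaw is drawn to the clip's pointer and held there by the fingers (x of jaw_pointer in the frame of clip_pointer between -0.004 and 0.004 m and contact force between the fingers and jaw above 3 N), for 0.5 s.
At the end, for the whole second after the job is handed in: The insert plate lies in its seat, level within 2 degrees and flush within 2 mm; the jaw stands still with its pointer within 4 mm of the clip's pointer, held by the fingers (contact over 3 N); the cup, bottle and carton are within 20 mm of where they stood (all of step 1 and all of step 2 and velocity of joint jaw between -0.01 and 0.01 m/s and distance of each of cup, oil, cartonlet from where it was at the start of the episode below 0.02 m); the arm keeps its last pose, push and grip.
It fails at once if the cup is knocked over or moved more than 20 mm (distance of cup from where it was at the start of the episode above 0.02 m or angle between cup's own z axis and vertical above 0.3 rad).
It fails at once if the small bottle is knocked over or moved more than 20 mm (distance of oil from where it was at the start of the episode above 0.02 m or angle between oil's own z axis and vertical above 0.3 rad).
It fails at once if the small carton is knocked over or moved more than 20 mm (distance of cartonlet from where it was at the start of the episode above 0.02 m or angle between cartonlet's own z axis and vertical above 0.3 rad).
It also fails if it takes over 42 s, if anything falls off the work surface, if the arm or the gripper's body presses on something with over 40 N, if the wrist force passes 120 N, or if a joint passes its speed limit or range.

ROBOT

A 6-joint arm with a two-finger parallel gripper is mounted at the origin on a cart in front of the work surface, level with it; the furniture and walls round the work are solid. World frame = base frame: x ahead of the robot, y to its left, z up, the work surface at z = 0. Lengths are in m, angles in rad, forces in N, time in s.
With the tool pointing down it reaches from about 0.375 to 0.9 m from the base axis. Payload 3.1 kg.
Tool frame: the origin (TCP) lies on the mounting face of the last link; the fingertips stand 182 mm ahead of it and the grasp point (between the pads) lies 164 mm ahead of it; z points along the fingers, x is the direction in which the jaws open and shut, and the axes are right-handed (so a half turn about z gives the same grasp; the last joint's range is limited). The gripper opens to 87 mm and grips with 3 to 60 N. Pads are 19 mm wide; open, the fingers measure 117 mm over their backs; the gripper's body (75 mm by 190 mm) begins 51 mm behind the grasp point.
Start: joints at [-1.31, 0.527, 1.433, -0, 1.181, -0.178], TCP at [0.266, -0.565, 0.405] pointing down, gripper open.
Joint ranges: [-3.08, 3.08], [-0.75, 2.2], [0.22, 2.44], [-1.43, 4.57], [0, 2.65], [-2.85, 2.85]. Speed limits (rad/s): [2.79, 2.79, 3.14, 3.14, 3.14, 3.14].

INTERFACE

Orientations are given as a rotation vector (axis times angle).
In Python, from bench import read_state, optics, workorder gives the robot as it stands.
- The arm moves only by the tool send_rows, never from a script. Its argument "steps" is a list of rows, each a list of 7 numbers: the turn, a rotation vector about the tool's x, y, z in rad, then the shift along the tool's x, y, z in m, then the closure, from 0 (fully open) to 1 (shut). A call has 1 to 12 rows; each row shifts and turns the commanded pose from where the row before left it, along the tool's axes as they then stand; what a row does not reach is not made up. A row lasts 1/10 s, in which the tool goes at most 50 mm and 8.59 degrees, less where a joint would pass 70% of its speed; a pose out of reach is approached as far as the arm can. A call is refused whole if a number of a shift passes 0.05 or a number of a turn 0.15, either way. A call with a gripper value outside its range is refused whole. The fingers move at their own pace and stop on an object; the grip force is fixed at half the most. Time passes only in rows, so rows that do not move let the fingers close. It gives the time, the measured TCP pose, the force and the opening at its end, in the units of the state.
- read_state(): the state, without advancing time (a new reading comes with each control period).
- optics.get_image(name): name is "scene" or "top" or "wrist"; returns a dict with "color" (480x640x3 uint8, red, green, blue), "mtx" (3x3 intrinsics, pixels), "position" and "rotation" of the camera in the world. Camera axes: x right, y up, looking along -z (the intrinsics and any distortion apply to the point x, -y, -z); pixel columns grow to the right and rows downward; lengths in m; the calibration is good to about 2 mm. The wrist camera is an equidistant fisheye: a pixel r from the principal point sees the ray r / f radians off the axis. A picture is of the moment at which its call begins. There is no depth.
- workorder.job_done(): hands the job in, once; it reports no verdict.
The state is a dict: "time_s": time; "joints": joint angles; "joint_velocities": joint speeds; "joint_torque": joint torques, N m; "ee_pos": TCP position; "orientation": TCP orientation; "ft_force": force on the tool from outside, world axes, zero at the start; "torque": the same for the moment, N m; "opening": finger opening in m.
Only numpy, scipy, OpenCV 4.12 (cv2) and the standard library are available. Lean on these libraries where they do the work, as an engineer would, in place of code of your own. Each camera call takes 0.05 s, during which the arm holds its last target.

## Working session

There is one attempt and no reset: what is moved stays moved. The work goes in short steps, Python scripts to look and compute and a tool call to move; the robot and the scene stay as the last step left them, time stands still between calls to the robot, and variables do not carry over. Pictures are saved under pics/ and viewed, and the job is handed in when it is done.

Besides the shell and the picture viewer there is one more tool, called after "Call:" in YAML: its name, and indented under it one key for each argument. send_rows: Moves the arm, as the interface text tells. Its arguments: {"type":"object","properties":{"steps":{"type":"array"}},"required":["steps"]}

```bash
mkdir -p pics; ls; cat > h.py <<'E'
import numpy as np, cv2
from scipy.spatial.transform import Rotation as R
from bench import read_state, optics, workorder
def snap(n,f):
    d=optics.get_image(n); cv2.imwrite('pics/'+f+'.png',d['color'][:,:,::-1]); np.savez('pics/'+f,**{k:np.array(v) for k,v in d.items() if k!='color'}, color=d['color'])
    return d
def load(f): return np.load('pics/'+f+'.npz',allow_pickle=True)
def rot(d):
    r=np.array(d['rotation']); 
    return r if r.shape==(3,3) else R.from_rotvec(r).as_matrix()
def ray_z(d,u,v,z):
    K=d['mtx'];p=np.array([(u-K[0,2])/K[0,0],-(v-K[1,2])/K[1,1],-1.]);w=rot(d)@p;c=np.array(d['position']);return c+w*(z-c[2])/w[2]
def proj(d,P):
    p=rot(d).T@(np.array(P)-d['position']);K=d['mtx'];return np.array([K[0,2]+K[0,0]*p[0]/-p[2],K[1,2]-K[1,1]*p[1]/-p[2]])
E
python3 - <<'E'
from h import *
print(read_state())
for n in ['scene','top','wrist']:
    d=snap(n,n+'0'); print(n,{k:v for k,v in d.items() if k!='color'})
E
```

```text
pics
{'time_s': 0.0, 'joints': array([-1.30950793e+00,  5.28497842e-01,  1.43389372e+00, -2.23396261e-05,
        1.18141151e+00, -1.78473137e-01]), 'joint_velocities': array([ 1.57360168e-03, -1.08463643e-03, -1.10888091e-03, -7.24335288e-05,
       -5.83699500e-04,  5.02978822e-04]), 'joint_torque': array([-3.10365449e-04, -4.40039563e+01, -1.76591080e+01,  6.35489845e-02,
        5.82904718e-02, -1.60587906e-04]), 'ee_pos': array([ 0.26602773, -0.56518147,  0.40375447]), 'orientation': array([-2.65123789e+00,  1.68262516e+00,  2.57544818e-03]), 'ft_force': array([-0.22180795,  0.32154584, -0.33431993]), 'torque': array([ 0.01893603,  0.02135947, -0.05137169]), 'opening': 0.0869291881243228}
scene {'mtx': array([[603.96558232,   0.        , 331.81609065],
       [  0.        , 603.96558232, 242.80011675],
       [  0.        ,   0.        ,   1.        ]]), 'position': array([-0.0045787 ,  0.46669534,  0.701373  ]), 'rotation': array([ 0.44474759, -0.8859956 , -2.04597046])}
top {'mtx': array([[461.15195979,   0.        , 322.12734011],
       [  0.        , 461.15195979, 250.93517847],
       [  0.        ,   0.        ,   1.        ]]), 'position': array([0.47261743, 0.06404737, 0.91995199]), 'rotation': array([ 0.09072057, -0.0675126 , -1.60006874])}
wrist {'mtx': array([[371.64829954,   0.        , 315.43016962],
       [  0.        , 371.64829954, 233.65069381],
       [  0.        ,   0.        ,   1.        ]]), 'position': array([ 0.32722248, -0.53612195,  0.38403022]), 'rotation': array([-0.22324429,  0.14416663, -1.12430282])}
```

View pics/scene0.png

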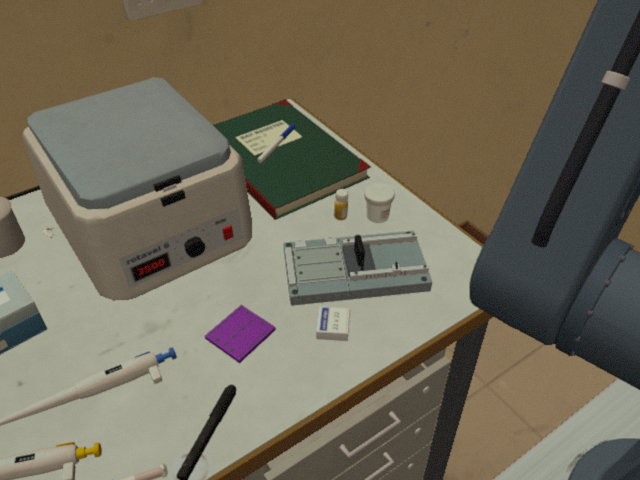

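View pics/top0.png

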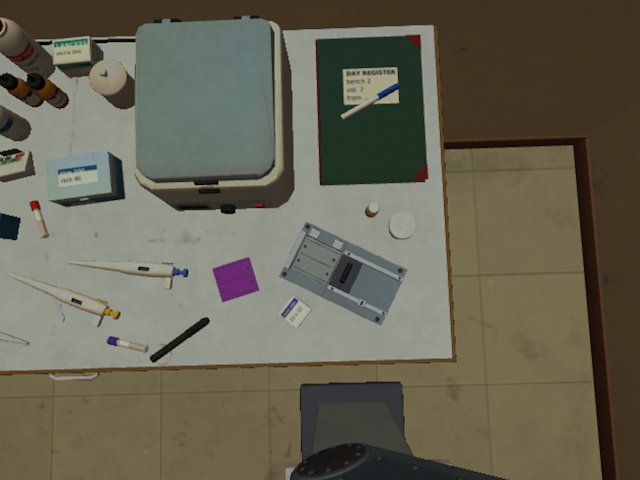

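The scene view shows the clamp at about (357,265), the cup at (378,200), the bottle at (341,205), the carton at (333,323) and the purple decoy at (240,332). I'll enlarge the clamp in both views.

```bash
python3 - <<'E'
import cv2
a=cv2.imread('pics/top0.png')[200:350,260:430]; cv2.imwrite('pics/topc.png',cv2.resize(a,None,fx=4,fy=4,interpolation=cv2.INTER_CUBIC))
a=cv2.imread('pics/scene0.png')[170:350,270:450]; cv2.imwrite('pics/scc.png',cv2.resize(a,None,fx=3.3333,fy=3.3333,interpolation=cv2.INTER_CUBIC))
E
```

```text
(no output)
```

View pics/topc.png

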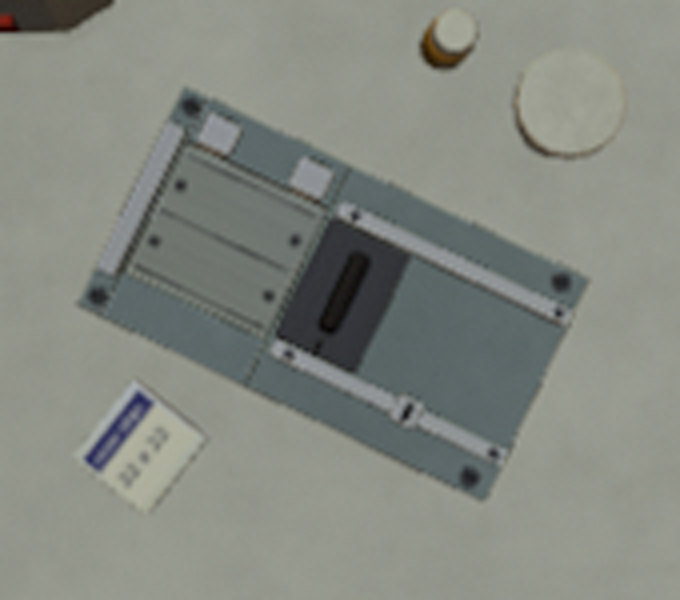

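View pics/scc.png

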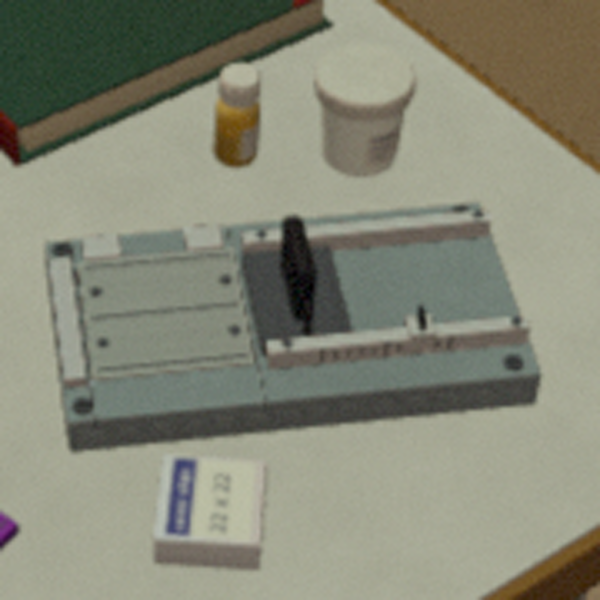

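View pics/wrist0.png

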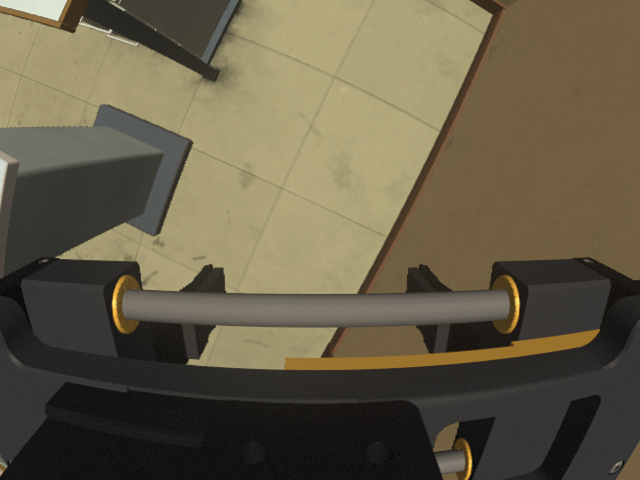

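```bash
cat > fit.py <<'E'
from h import *
from scipy.optimize import least_squares
T=load('top0');S=load('scene0')
loc=np.array([[100,-60,22],[-120,-60,22],[-120,60,22],[100,60,22]])/1e3
tp=np.array([[185,88],[588,280],[487,500],[80,304]])/4+[260,200]-.375
sp=np.array([[47,242],[482,206],[538,375],[70,420]])/3.3333+[270,170]-.35
def W(p,l): 
    c,s=np.cos(p[2]),np.sin(p[2]); l=np.atleast_2d(l); return np.c_[p[0]+c*l[:,0]-s*l[:,1],p[1]+s*l[:,0]+c*l[:,1],l[:,2]]
def res(p,w=(1,1)): return np.concatenate([w[0]*np.ravel([proj(T,x)-u for x,u in zip(W(p,loc),tp)]),w[1]*np.ravel([proj(S,x)-u for x,u in zip(W(p,loc),sp)])])
x0=[.47,0.03,1.1]
for w in [(1,1),(1,0),(0,1)]:
    for a in [1.1]:
        r=least_squares(res,x0,args=(w,)); print(w,r.x.round(4),r.cost, r.fun.round(1))
E
python3 - <<'E'
from fit import *
p=least_squares(res,x0).x; np.save('clamp',p)
def tolocal(P): 
    d=P[:2]-p[:2];c,s=np.cos(p[2]),np.sin(p[2]);return np.array([c*d[0]+s*d[1],-s*d[0]+c*d[1]])*1e3
f=lambda u,v:(u/4+260-.375,v/4+200-.375)
g=lambda u,v:(u/3.3333+270-.35,v/3.3333+170-.35)
for n,q,z in [('jawptr',(318,345),.048),('clip',(407,410),.048),('grip',(344,292),.063),('fence',(140,198),.029),('house',(312,178),.030)]:
    print(n,tolocal(ray_z(T,*f(*q),z)))
for n,q,z in [('jawptr',(308,318),.048),('clip',(421,309),.048),('grip',(294,218),.063)]:
    print('S',n,tolocal(ray_z(S,*g(*q),z)))
for n,q,z in [('cup',(570,102),.056),('oil',(456,30),.055),('carton',(141,447),.018)]:
    P=ray_z(T,*f(*q),z);print(n,P,tolocal(P))
E
```

```text
(1, 1) [0.5244 0.046  1.0878] 5.43711557500602 [-0.3 -0.8  0.5 -0.1 -0.6  1.  -1.1 -0.1 -0.3 -0.5  0.1 -1.5  1.9 -0.2
 -0.7  0.6]
(1, 0) [0.5243 0.0453 1.0931] 1.3210616187648823 [-0.2 -0.6  0.9 -0.5  0.   0.8 -0.7  0.3 -0.  -0.   0.  -0.   0.  -0.
 -0.   0. ]
(0, 1) [0.5242 0.0466 1.082 ] 3.0966458823350744 [-0.  -0.   0.   0.  -0.   0.  -0.  -0.  -0.4 -0.6  0.2 -1.1  1.5  0.4
 -1.3  0.6]
jawptr [-14.792597   27.2091375]
clip [-65.54938988  36.35561929]
grip [-14.86518162   0.2829919 ]
fence [93.81077889  0.24363834]
house [ 22.80917969 -44.90373336]
S jawptr [-12.87514455  34.80638916]
S clip [-65.1397616  35.9468362]
S grip [-14.66935216 -16.25240585]
cup [ 0.60396032 -0.07701718  0.056     ] [ -71.96233178 -127.61790909]
oil [ 0.64039884 -0.02483858  0.055     ] [  -8.82916836 -135.6537779 ]
carton [0.44734648 0.13241148 0.018     ] [ 40.7693543  108.34782428]
```

```bash
cat > plan.py <<'E'
from h import *
p=np.load('clamp.npy')
def w(lx,ly): c,s=np.cos(p[2]),np.sin(p[2]); return p[:2]+np.array([c*lx-s*ly,s*lx+c*ly])/1e3
def loc(P): 
    d=P[:2]-p[:2];c,s=np.cos(p[2]),np.sin(p[2]);return np.array([c*d[0]+s*d[1],-s*d[0]+c*d[1]])*1e3
def status(lx=None,ly=None,tipz=None):
    s=read_state();M=R.from_rotvec(s['orientation']).as_matrix();P=s['ee_pos']
    tip=P+M[:,2]*.182
    print('t',s['time_s'],'ee',P.round(4),'tip',tip.round(4),'tiploc',loc(tip).round(1),'open',round(s['opening'],4),'F',s['ft_force'].round(2),'j',s['joints'].round(2))
    ya=np.arctan2(M[1,0],M[0,0]); print('yaw tool x',round(ya,4),'clamp',p[2],'z tool',M[:,2].round(4))
    if lx is not None:
        # desired: z down, tool x along +-clamp x
        for sg in (1,-1):
            a=sg*np.array([np.cos(p[2]),np.sin(p[2]),0]);Z=np.array([0,0,-1.]);D=np.c_[a,np.cross(Z,a),Z]
            rv=R.from_matrix(M.T@D).as_rotvec()
            tgt=np.r_[w(lx,ly),tipz+.182]; d=tgt-P
            print('sg',sg,'turn',rv.round(4),'shift in current',(M.T@d*1e3).round(1),'shift in turned',(D.T@d*1e3).round(1))
E
python3 -c "
from plan import *
status(48,-20,.10)"
```

```text
t 0.15 ee [ 0.2661 -0.5653  0.404 ] tip [ 0.266 -0.565  0.222] tiploc [-661.1  -54.9] open 0.0871 F [ 0.08  0.47 -0.11] j [-1.31  0.53  1.43  0.    1.18 -0.18]
yaw tool x -1.131 clamp 1.0877875008554059 z tool [-4.0e-04  1.6e-03 -1.0e+00]
sg 1 turn [-2.0000e-03  6.0000e-04 -2.2188e+00] shift in current [-455.9 -544.3  122.9] shift in turned [709.3 -35.1 122. ]
sg -1 turn [5.000e-04 1.700e-03 9.228e-01] shift in current [-455.9 -544.3  122.9] shift in turned [-709.3   35.1  122. ]
```

```bash
python3 -c "
from plan import *
s=read_state();M=R.from_rotvec(s['orientation']).as_matrix();d=np.r_[w(48,-20),.12+.182]-s['ee_pos']
for i in range(16):
    m=M@R.from_rotvec([0,0,-.1387*i]).as_matrix(); v=m.T@d/16
    print([0,0,-.1387]+list(v.round(3))+[0.5+.5*(i>0)])
"
```

```text
[0, 0, -0.1387, np.float64(-0.028), np.float64(-0.034), np.float64(0.006), 0.5]
[0, 0, -0.1387, np.float64(-0.024), np.float64(-0.038), np.float64(0.006), 1.0]
[0, 0, -0.1387, np.float64(-0.018), np.float64(-0.041), np.float64(0.006), 1.0]
[0, 0, -0.1387, np.float64(-0.012), np.float64(-0.043), np.float64(0.006), 1.0]
[0, 0, -0.1387, np.float64(-0.006), np.float64(-0.044), np.float64(0.006), 1.0]
[0, 0, -0.1387, np.float64(-0.0), np.float64(-0.044), np.float64(0.006), 1.0]
[0, 0, -0.1387, np.float64(0.006), np.float64(-0.044), np.float64(0.006), 1.0]
[0, 0, -0.1387, np.float64(0.012), np.float64(-0.043), np.float64(0.006), 1.0]
[0, 0, -0.1387, np.float64(0.018), np.float64(-0.041), np.float64(0.006), 1.0]
[0, 0, -0.1387, np.float64(0.023), np.float64(-0.038), np.float64(0.006), 1.0]
[0, 0, -0.1387, np.float64(0.028), np.float64(-0.034), np.float64(0.006), 1.0]
[0, 0, -0.1387, np.float64(0.033), np.float64(-0.03), np.float64(0.006), 1.0]
[0, 0, -0.1387, np.float64(0.037), np.float64(-0.025), np.float64(0.006), 1.0]
[0, 0, -0.1387, np.float64(0.04), np.float64(-0.02), np.float64(0.006), 1.0]
[0, 0, -0.1387, np.float64(0.042), np.float64(-0.014), np.float64(0.006), 1.0]
[0, 0, -0.1387, np.float64(0.044), np.float64(-0.008), np.float64(0.006), 1.0]
```

Call:
send_rows:
  steps:
    - [0, 0, -0.139, -0.028, -0.034, 0.006, 0.5]
    - [0, 0, -0.139, -0.024, -0.038, 0.006, 1]
    - [0, 0, -0.139, -0.018, -0.041, 0.006, 1]
    - [0, 0, -0.139, -0.012, -0.043, 0.006, 1]
    - [0, 0, -0.139, -0.006, -0.044, 0.006, 1]
    - [0, 0, -0.139, 0, -0.044, 0.006, 1]
    - [0, 0, -0.139, 0.006, -0.044, 0.006, 1]
    - [0, 0, -0.139, 0.012, -0.043, 0.006, 1]
    - [0, 0, -0.139, 0.018, -0.041, 0.006, 1]
    - [0, 0, -0.139, 0.023, -0.038, 0.006, 1]
    - [0, 0, -0.139, 0.028, -0.034, 0.006, 1]
    - [0, 0, -0.139, 0.033, -0.03, 0.006, 1]

```text
time_s: 1.35
ee_pos: [0.4912, -0.0796, 0.3325]
orientation: [3.027, 0.842, -0.0]
ft_force: [0.7, -0.4, -0.1]
opening: 0.0025
```

```bash
python3 -c "
from plan import *
status(48,-20,.12)"
```

```text
t 1.35 ee [ 0.4912 -0.0796  0.3325] tip [ 0.4912 -0.0796  0.1505] tiploc [-126.7  -28.9] open 0.0025 F [ 0.72 -0.39 -0.08] j [-0.39  0.47  1.82 -0.    0.85 -0.93]
yaw tool x 0.5426 clamp 1.0877875008554059 z tool [-1.e-04 -0.e+00 -1.e+00]
sg 1 turn [-0.000e+00  1.000e-04 -5.451e-01] shift in current [144.7 -98.2  30.4] shift in turned [174.7  -8.9  30.5]
sg -1 turn [1.0000e-04 0.0000e+00 2.5965e+00] shift in current [144.7 -98.2  30.4] shift in turned [-174.7    8.9   30.5]
```

Call:
send_rows:
  steps:
    - [0, 0, -0.136, 0.037, -0.025, 0.006, 1]
    - [0, 0, -0.136, 0.04, -0.02, 0.006, 1]
    - [0, 0, -0.136, 0.042, -0.014, 0.006, 1]
    - [0, 0, -0.137, 0.044, -0.008, 0.006, 1]
    - [0, 0, 0, 0, 0, 0.006, 1]
    - [0, 0, 0, 0, 0, 0, 1]

```text
time_s: 1.95
ee_pos: [0.5662, 0.0811, 0.3016]
orientation: [-2.69, -1.62, 0.004]
ft_force: [-0.3, 0.2, -0.1]
opening: 0.0004
```

```bash
python3 -c "
from plan import *
snap('scene','scene1');status(48,-20,.04);snap('top','top1')
a=cv2.imread('pics/scene1.png')[130:350,250:470]; cv2.imwrite('pics/sc1c.png',cv2.resize(a,None,fx=2.7,fy=2.7,interpolation=cv2.INTER_CUBIC))
"
```

```text
t 2.0 ee [0.5661 0.0801 0.302 ] tip [0.5656 0.08   0.12  ] tiploc [ 49.3 -20.7] open 0.0006 F [-0.22  0.28 -0.78] j [-0.05  0.59  1.66 -0.    0.89 -1.14]
yaw tool x 1.0821 clamp 1.0877875008554059 z tool [-2.5e-03 -3.0e-04 -1.0e+00]
sg 1 turn [-0.0021  0.0014 -0.0057] shift in current [-1.5 -0.9 80. ] shift in turned [-1.6 -1.1 80. ]
sg -1 turn [2.2000e-03 3.2000e-03 3.1359e+00] shift in current [-1.5 -0.9 80. ] shift in turned [ 1.6  1.1 80. ]
```

View pics/sc1c.png

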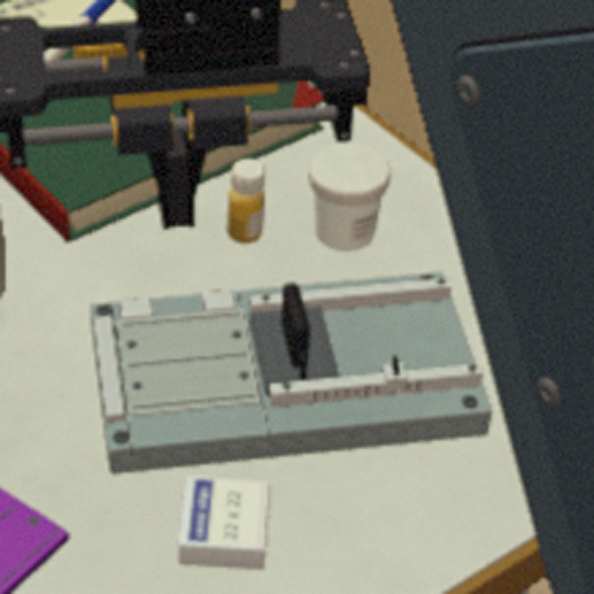

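Call:
send_rows:
  steps:
    - [0, 0, 0, -0.001, -0.001, 0.02, 1]
    - [0, 0, 0, 0, 0, 0.02, 1]
    - [0, 0, 0, 0, 0, 0.02, 1]
    - [0, 0, 0, 0, 0, 0.02, 1]
    - [0, 0, 0, 0, 0, 0.005, 1]
    - [0, 0, 0, 0, 0, 0.003, 1]
    - [0, 0, 0, 0, 0, 0.001, 1]
    - [0, 0, 0, 0, 0, 0, 1]

```text
time_s: 2.85
ee_pos: [0.5656, 0.0793, 0.2146]
orientation: [2.693, 1.617, 0.002]
ft_force: [0.1, -0.4, -0.4]
opening: 0.0004
```

```bash
python3 -c "
from plan import *
status()"
```

```text
t 2.85 ee [0.5656 0.0793 0.2146] tip [0.5659 0.0793 0.0326] tiploc [ 48.8 -21.3] open 0.0004 F [ 0.07 -0.35 -0.44] j [-0.06  0.73  1.7  -0.    0.7  -1.14]
yaw tool x 1.0814 clamp 1.0877875008554059 z tool [ 1.6e-03 -1.0e-04 -1.0e+00]
```

Call:
send_rows:
  steps:
    - [0, 0, 0, 0, 0, 0.001, 1]
    - [0, 0, 0, 0, 0, 0.001, 1]
    - [0, 0, 0, 0, 0, 0.001, 1]
    - [0, 0, 0, 0, 0, 0.001, 1]

```text
time_s: 3.25
ee_pos: [0.5658, 0.0796, 0.2103]
orientation: [2.692, 1.618, 0.002]
ft_force: [0.9, -0.4, 2.8]
opening: 0.0005
```

Call:
send_rows:
  steps:
    - [0, 0, 0, 0, 0, 0.001, 1]
    - [0, 0, 0, 0, 0, 0.001, 1]
    - [0, 0, 0, 0, 0, 0.001, 1]

```text
time_s: 3.55
ee_pos: [0.5651, 0.0797, 0.2064]
orientation: [-2.693, -1.617, 0.001]
ft_force: [0.9, -0.1, 1.2]
opening: 0.0003
```

Call:
send_rows:
  steps:
    - [0, 0, 0, 0, 0, 0.001, 1]
    - [0, 0, 0, 0, 0, 0.001, 1]

```text
time_s: 3.75
ee_pos: [0.5651, 0.0797, 0.2046]
orientation: [-2.692, -1.618, 0.001]
ft_force: [-1.4, 0.7, 11.2]
opening: 0.0007
```

Call:
send_rows:
  steps:
    - [0, 0, 0, 0, 0, 0.001, 1]

```text
time_s: 3.85
ee_pos: [0.5651, 0.0797, 0.2046]
orientation: [-2.692, -1.618, 0.001]
ft_force: [-2.7, -0.0, 14.8]
opening: 0.0006
```

Call:
send_rows:
  steps:
    - [0, 0, 0, 0, 0, 0.001, 1]
    - [0, 0, 0, 0, 0, 0, 1]
    - [0, 0, 0, 0, 0, 0, 1]

```text
time_s: 4.15
ee_pos: [0.565, 0.0797, 0.2046]
orientation: [-2.693, -1.618, 0.0]
ft_force: [-1.9, 0.2, 13.5]
opening: 0.0005
```

Call:
send_rows:
  steps:
    - [0, 0, 0, 0, 0, -0.004, 1]
    - [0, 0, 0, 0, 0, -0.01, 1]
    - [0, 0, 0, 0, 0, -0.02, 0.6]
    - [0, 0, 0, 0, 0, -0.03, 0]
    - [0, 0, 0, -0.02, 0, -0.03, 0]
    - [0, 0, 0, -0.03, 0, 0, 0]
    - [0, 0, 0, 0, 0, 0, 0]

```text
time_s: 4.85
ee_pos: [0.5405, 0.0337, 0.2978]
orientation: [2.695, 1.615, -0.002]
ft_force: [0.1, 0.1, 1.1]
opening: 0.0326
```

```bash
python3 -c "
from plan import *
status(-15,0,.12)
d=snap('scene','scene2')
a=cv2.imread('pics/scene2.png')[210:330,270:450]; cv2.imwrite('pics/sc2c.png',cv2.resize(a,None,fx=4.4,fy=4.4,interpolation=cv2.INTER_CUBIC))
snap('wrist','wrist2')
"
```

```text
t 4.85 ee [0.5405 0.0337 0.2978] tip [0.5403 0.0336 0.1158] tiploc [ -3.5 -19.9] open 0.0326 F [0.12 0.08 1.07] j [-0.14  0.57  1.74 -0.    0.83 -1.22]
yaw tool x 1.0799 clamp 1.0877875008554059 z tool [-9.e-04 -6.e-04 -1.e+00]
sg 1 turn [-0.0005  0.001  -0.0079] shift in current [-11.8 -19.9  -4.2] shift in turned [-11.7 -20.   -4.2]
sg -1 turn [1.5000e-03 8.0000e-04 3.1337e+00] shift in current [-11.8 -19.9  -4.2] shift in turned [11.7 20.  -4.2]
```

View pics/sc2c.png

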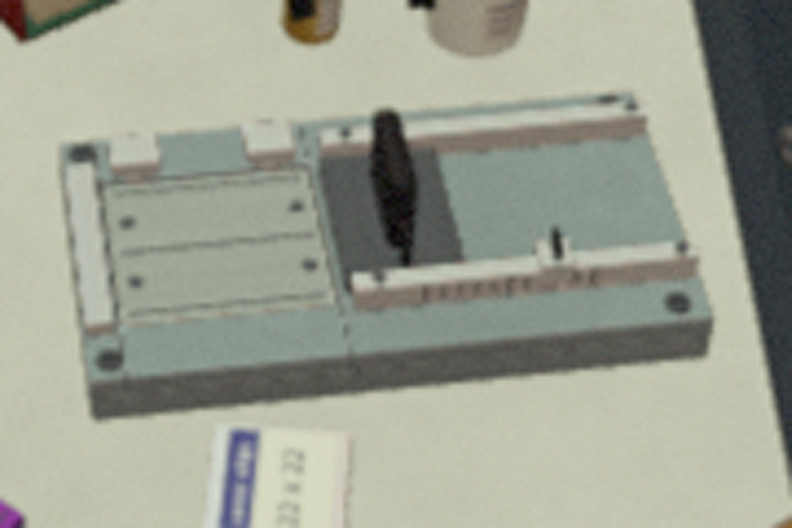

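View pics/wrist2.png

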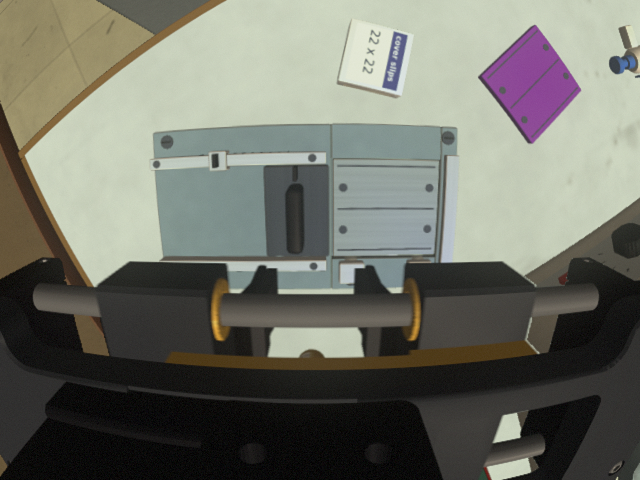

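Call:
send_rows:
  steps:
    - [0, 0, -0.008, -0.012, -0.02, 0, 0.2]
    - [0, 0, 0, 0, 0, 0, 0.2]
    - [0, 0, 0, 0, 0, 0.01, 0.2]
    - [0, 0, 0, 0, 0, 0, 0.2]

```text
time_s: 5.35
ee_pos: [0.5192, 0.0346, 0.2854]
orientation: [-2.686, -1.629, 0.001]
ft_force: [-0.3, -0.2, -0.7]
opening: 0.0674
```

```bash
python3 -c "
from plan import *
status(-15,0,.033)
snap('wrist','wrist3');snap('scene','scene3')
a=cv2.imread('pics/scene3.png')[180:330,270:450]; cv2.imwrite('pics/sc3c.png',cv2.resize(a,None,fx=4,fy=4,interpolation=cv2.INTER_CUBIC))
"
```

```text
t 5.35 ee [0.5192 0.0346 0.2854] tip [0.519  0.0347 0.1034] tiploc [-12.5  -0.5] open 0.0674 F [-0.33 -0.22 -0.74] j [-0.15  0.57  1.8   0.    0.77 -1.24]
yaw tool x 1.0904 clamp 1.0877875008554059 z tool [-9.e-04  3.e-04 -1.e+00]
sg 1 turn [-0.001   0.0002  0.0026] shift in current [-2.5 -0.6 70.4] shift in turned [-2.6 -0.7 70.4]
sg -1 turn [-3.000e-04 -1.500e-03 -3.139e+00] shift in current [-2.5 -0.6 70.4] shift in turned [ 2.6  0.7 70.4]
```

View pics/sc3c.png

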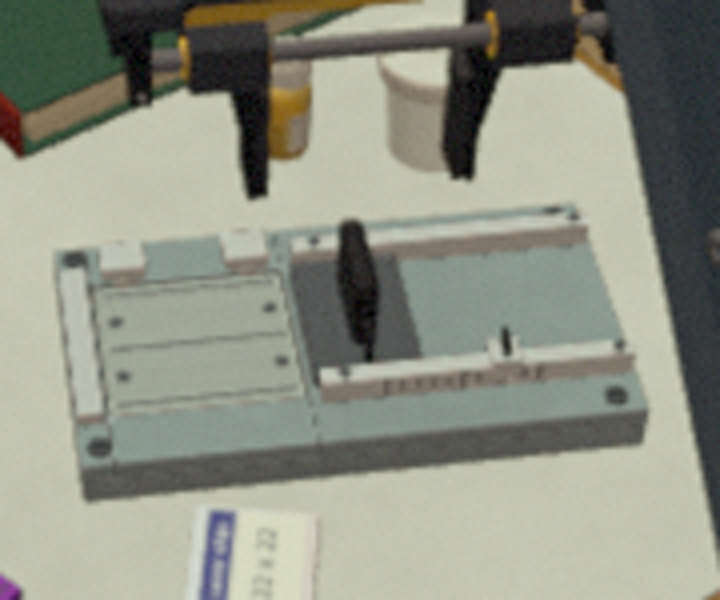

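View pics/wrist3.png

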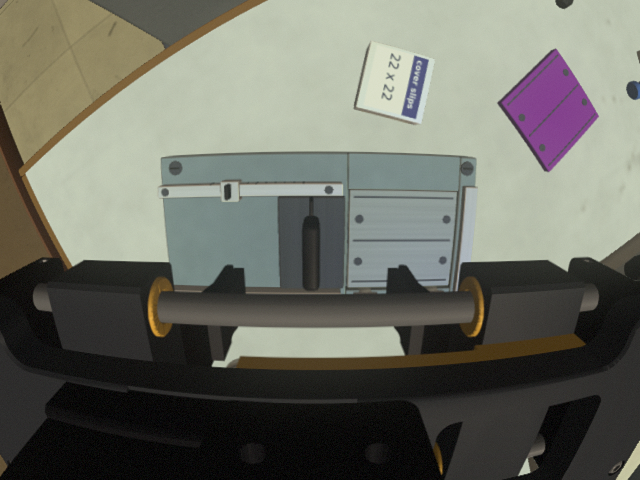

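Call:
send_rows:
  steps:
    - [0, 0, 0.002, -0.0025, -0.0005, 0.02, 0.2]
    - [0, 0, 0, 0, 0, 0.02, 0.2]
    - [0, 0, 0, 0, 0, 0.015, 0.2]
    - [0, 0, 0, 0, 0, 0.01, 0.2]
    - [0, 0, 0, 0, 0, 0.005, 0.2]
    - [0, 0, 0, 0, 0, 0, 0.2]
    - [0, 0, 0, 0, 0, 0, 0.2]

```text
time_s: 6.15
ee_pos: [0.5173, 0.0323, 0.2171]
orientation: [2.688, 1.626, 0.001]
ft_force: [0.5, -0.4, -0.4]
opening: 0.0698
```

```bash
python3 -c "
from plan import *
status(-15,0,.033)
snap('wrist','wrist4');snap('scene','scene4')
a=cv2.imread('pics/scene4.png')[180:330,270:450]; cv2.imwrite('pics/sc4c.png',cv2.resize(a,None,fx=4,fy=4,interpolation=cv2.INTER_CUBIC))
"
```

```text
t 6.15 ee [0.5173 0.0323 0.2171] tip [0.5174 0.0323 0.0351] tiploc [-15.4  -0.2] open 0.0698 F [ 0.45 -0.38 -0.43] j [-0.15  0.69  1.84  0.    0.61 -1.24]
yaw tool x 1.0881 clamp 1.0877875008554059 z tool [ 8.e-04 -1.e-04 -1.e+00]
sg 1 turn [ 0.0008 -0.0003  0.0003] shift in current [ 0.4 -0.1  2.1] shift in turned [ 0.4 -0.1  2.1]
sg -1 turn [ 5.0000e-04  1.3000e-03 -3.1413e+00] shift in current [ 0.4 -0.1  2.1] shift in turned [-0.4  0.1  2.1]
```

View pics/sc4c.png

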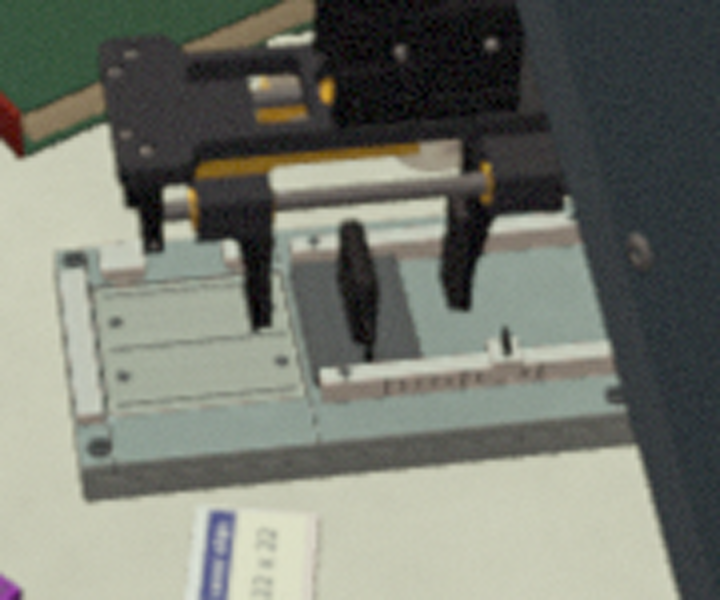

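View pics/wrist4.png

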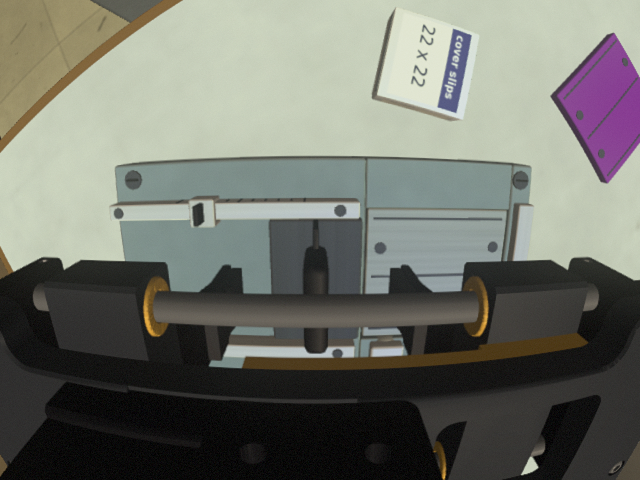

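Call:
send_rows:
  steps:
    - [0, 0, 0, 0, 0, 0.002, 0.6]
    - [0, 0, 0, 0, 0, 0, 1]
    - [0, 0, 0, 0, 0, 0, 1]
    - [0, 0, 0, 0, 0, 0, 1]
    - [0, 0, 0, 0, 0, 0, 1]
    - [0, 0, 0, 0, 0, 0, 1]
    - [0, 0, 0, 0, 0, 0, 1]

```text
time_s: 6.95
ee_pos: [0.5169, 0.0323, 0.2148]
orientation: [2.688, 1.626, 0.0]
ft_force: [0.6, 0.0, 0.5]
opening: 0.0215
```

```bash
python3 -c "
from plan import *
status()
snap('wrist','wrist5');snap('scene','scene5')
S=load('scene5')
a=cv2.imread('pics/scene5.png')[180:330,270:450]; cv2.imwrite('pics/sc5c.png',cv2.resize(a,None,fx=4,fy=4,interpolation=cv2.INTER_CUBIC))
a=cv2.imread('pics/wrist5.png')[180:370,100:400]; cv2.imwrite('pics/w5c.png',cv2.resize(a,None,fx=2.6,fy=2.6,interpolation=cv2.INTER_CUBIC))
"
```

```text
t 6.95 ee [0.5169 0.0323 0.2148] tip [0.5169 0.0323 0.0328] tiploc [-15.6   0.2] open 0.0215 F [0.6  0.02 0.48] j [-0.15  0.7   1.84 -0.    0.6  -1.24]
yaw tool x 1.088 clamp 1.0877875008554059 z tool [ 0. -0. -1.]
```

View pics/w5c.png

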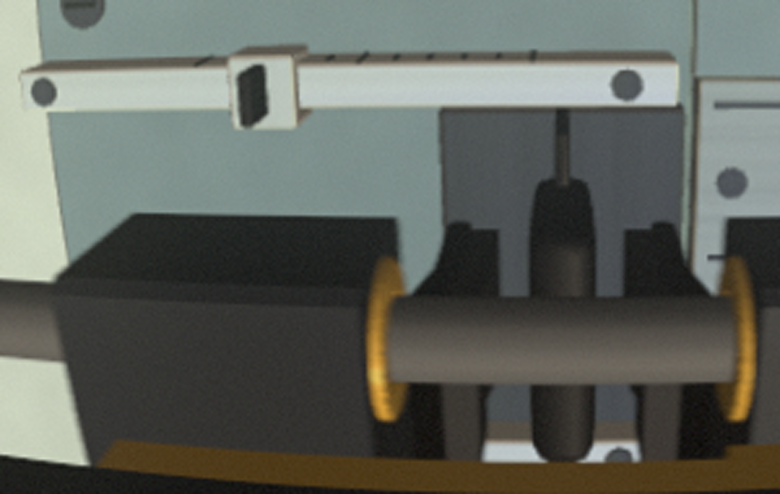

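View pics/sc5c.png

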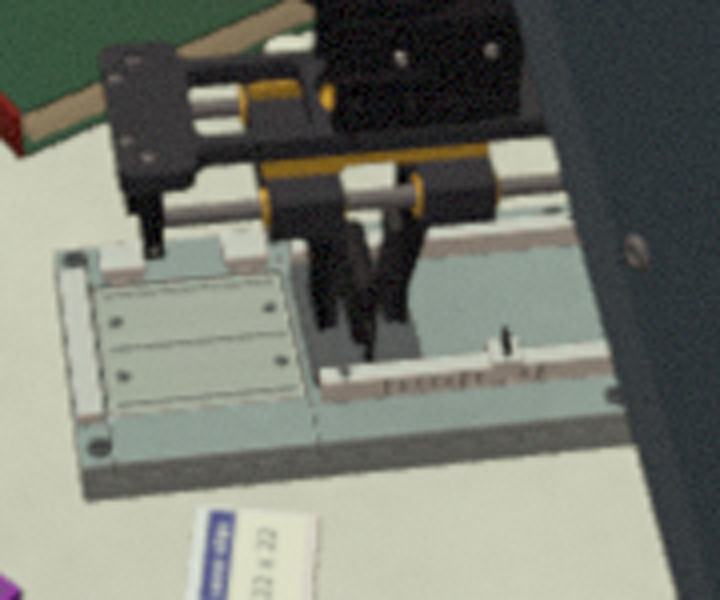

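Call:
send_rows:
  steps:
    - [0, 0, 0, 0, 0, 0, 1]
    - [0, 0, 0, 0, 0, 0, 1]
    - [0, 0, 0, 0, 0, 0, 1]
    - [0, 0, 0, 0, 0, 0, 1]
    - [0, 0, 0, 0, 0, 0, 1]

```text
time_s: 7.55
ee_pos: [0.517, 0.0324, 0.2147]
orientation: [-2.688, -1.626, -0.001]
ft_force: [1.2, 3.6, -1.1]
opening: 0.0097
```

```bash
python3 -c "
from plan import *
status()"
```

```text
t 7.55 ee [0.517  0.0324 0.2147] tip [0.5171 0.0325 0.0327] tiploc [-15.3   0.2] open 0.0097 F [ 1.22  3.6  -1.08] j [-0.15  0.7   1.84  0.    0.6  -1.24]
yaw tool x 1.0879 clamp 1.0877875008554059 z tool [ 3.e-04  2.e-04 -1.e+00]
```

Call:
send_rows:
  steps:
    - [0, 0, 0, -0.002, 0, 0, 1]
    - [0, 0, 0, -0.004, 0, 0, 1]
    - [0, 0, 0, -0.004, 0, 0, 1]
    - [0, 0, 0, -0.004, 0, 0, 1]
    - [0, 0, 0, -0.004, 0, 0, 1]
    - [0, 0, 0, -0.004, 0, 0, 1]
    - [0, 0, 0, -0.004, 0, 0, 1]

```text
time_s: 8.25
ee_pos: [0.5049, 0.0091, 0.2148]
orientation: [-2.689, -1.625, -0.001]
ft_force: [1.8, 6.7, -0.9]
opening: 0.0099
```

```bash
python3 -c "
from plan import *
status()"
```

```text
t 8.25 ee [0.5049 0.0091 0.2148] tip [0.505  0.0092 0.0328] tiploc [-41.6   0.1] open 0.0099 F [ 1.83  6.72 -0.89] j [-0.2   0.69  1.87  0.    0.58 -1.29]
yaw tool x 1.0874 clamp 1.0877875008554059 z tool [ 7.e-04  5.e-04 -1.e+00]
```

Tracking well, and the force matches the spring. Next I'll draw 20 mm more.

Call:
send_rows:
  steps:
    - [0, 0, 0, -0.004, 0, 0, 1]
    - [0, 0, 0, -0.004, 0, 0, 1]
    - [0, 0, 0, -0.004, 0, 0, 1]
    - [0, 0, 0, -0.004, 0, 0, 1]
    - [0, 0, 0, -0.003, 0, 0, 1]
    - [0, 0, 0, -0.001, 0, 0, 1]
    - [0, 0, 0, 0, 0, 0, 1]

```text
time_s: 8.95
ee_pos: [0.4957, -0.0084, 0.2147]
orientation: [-2.689, -1.624, -0.002]
ft_force: [3.0, 6.9, -1.1]
opening: 0.0098
```

```bash
python3 -c "
from plan import *
status()
snap('wrist','wrist6');snap('scene','scene6');snap('top','top6')
a=cv2.imread('pics/scene6.png')[200:320,290:450]; cv2.imwrite('pics/sc6c.png',cv2.resize(a,None,fx=5,fy=5,interpolation=cv2.INTER_CUBIC))
a=cv2.imread('pics/wrist6.png')[170:370,200:440]; cv2.imwrite('pics/w6c.png',cv2.resize(a,None,fx=3,fy=3,interpolation=cv2.INTER_CUBIC))
"
```

```text
t 8.95 ee [ 0.4957 -0.0084  0.2147] tip [ 0.4958 -0.0083  0.0327] tiploc [-61.4   0.1] open 0.0098 F [ 3.02  6.87 -1.06] j [-0.24  0.68  1.9   0.    0.56 -1.33]
yaw tool x 1.0869 clamp 1.0877875008554059 z tool [ 8.e-04  7.e-04 -1.e+00]
```

View pics/w6c.png

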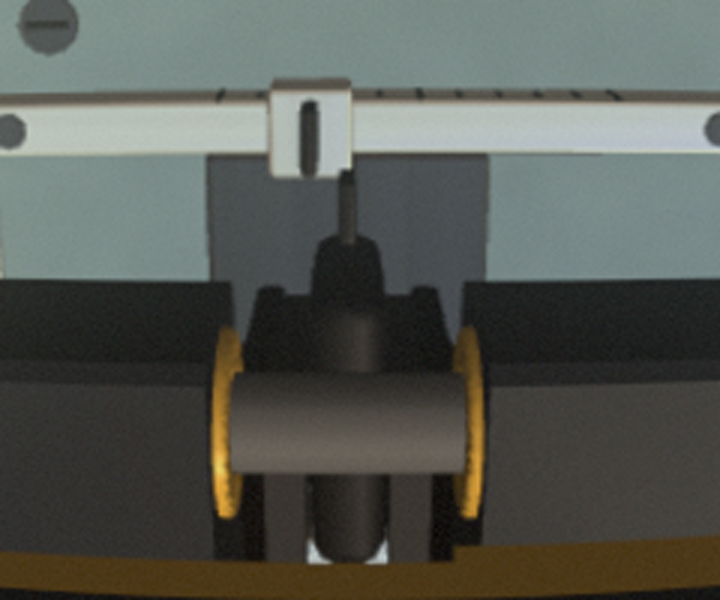

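View pics/sc6c.png

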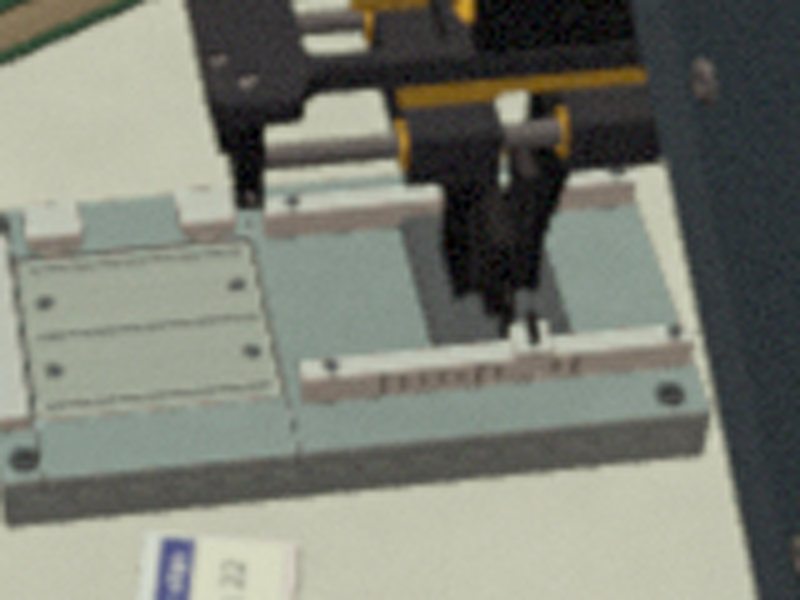

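Call:
send_rows:
  steps:
    - [0, 0, 0, -0.002, 0, 0, 1]
    - [0, 0, 0, -0.002, 0, 0, 1]
    - [0, 0, 0, -0.001, 0, 0, 1]
    - [0, 0, 0, 0, 0, 0, 1]
    - [0, 0, 0, 0, 0, 0, 1]

```text
time_s: 9.6
ee_pos: [0.4934, -0.0127, 0.2147]
orientation: [-2.689, -1.625, -0.002]
ft_force: [4.1, 7.4, -1.9]
opening: 0.0095
```

```bash
python3 -c "
from plan import *
status()
snap('wrist','wrist7');snap('scene','scene7');snap('top','top7')
a=cv2.imread('pics/scene7.png')[200:320,290:450]; cv2.imwrite('pics/sc7c.png',cv2.resize(a,None,fx=5,fy=5,interpolation=cv2.INTER_CUBIC))
a=cv2.imread('pics/wrist7.png')[190:260,270:370]; cv2.imwrite('pics/w7c.png',cv2.resize(a,None,fx=8,fy=8,interpolation=cv2.INTER_CUBIC))
"
```

```text
t 9.6 ee [ 0.4934 -0.0127  0.2147] tip [ 0.4936 -0.0125  0.0327] tiploc [-66.1   0.1] open 0.0095 F [ 4.07  7.45 -1.91] j [-0.25  0.68  1.9   0.    0.56 -1.34]
yaw tool x 1.0871 clamp 1.0877875008554059 z tool [ 1.e-03  8.e-04 -1.e+00]
```

View pics/w7c.png

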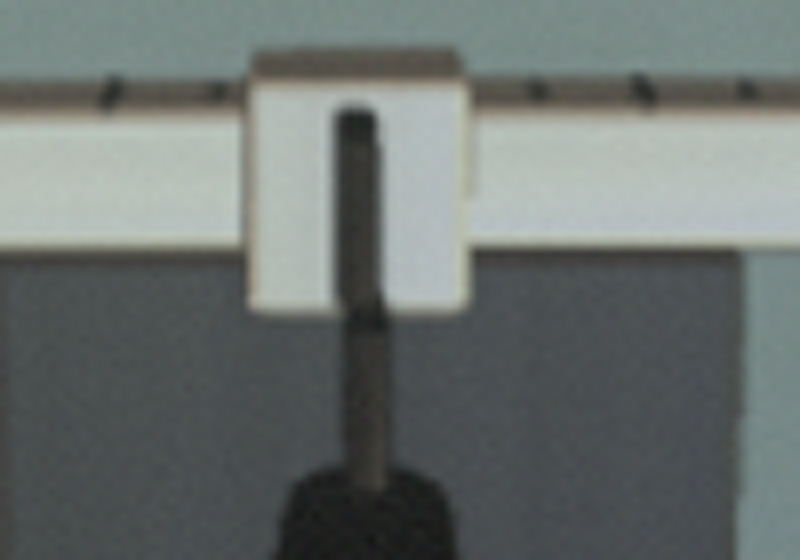

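View pics/sc7c.png

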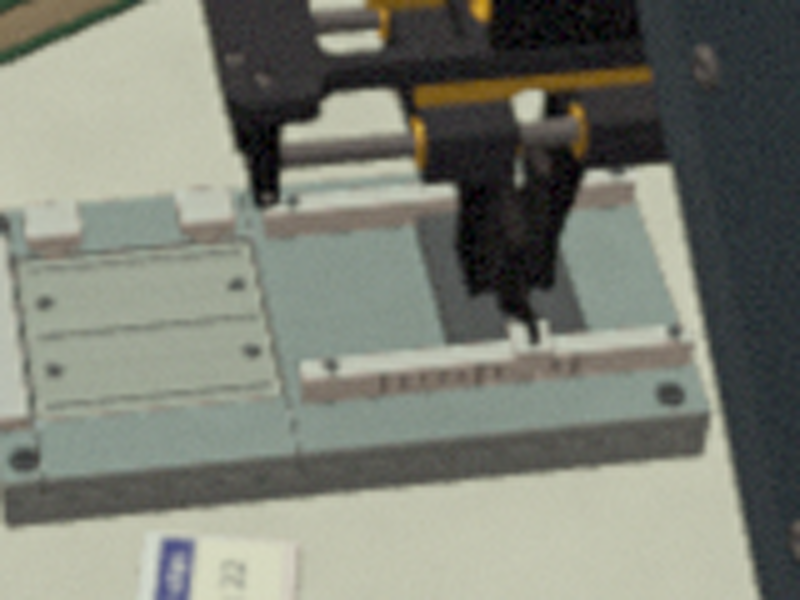

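View pics/top7.png

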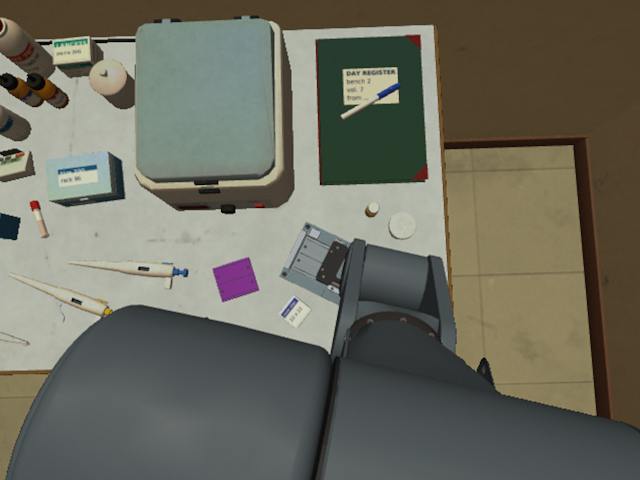

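Call:
send_rows:
  steps:
    - [0, 0, 0, -0.0005, 0, 0, 1]
    - [0, 0, 0, 0, 0, 0, 1]
    - [0, 0, 0, 0, 0, 0, 1]
    - [0, 0, 0, 0, 0, 0, 1]
    - [0, 0, 0, 0, 0, 0, 1]
    - [0, 0, 0, 0, 0, 0, 1]
    - [0, 0, 0, 0, 0, 0, 1]
    - [0, 0, 0, 0, 0, 0, 1]

```text
time_s: 10.55
ee_pos: [0.4932, -0.0131, 0.2147]
orientation: [-2.689, -1.625, -0.002]
ft_force: [2.5, 7.4, -2.5]
opening: 0.0096
```

```bash
python3 -c "
from plan import *
status();import numpy as np
snap('wrist','wrist8');snap('scene','scene8')
def pj(S,z):
    return [proj(S,np.r_[w(x,y),zz]).round(1) for x,y,zz in ((10,-35,z),(86,-35,z),(86,35,.022),(10,35,.022))]
out=[]
for f in ('scene0','scene3'):
    S=load(f); a=S['color'][225:310,275:365,::-1].copy(); b=cv2.resize(a,None,fx=4.4,fy=4.4,interpolation=cv2.INTER_CUBIC)
    for z,c in ((.022,(0,255,0)),(.032,(0,0,255))):
        for q in pj(S,z): cv2.circle(b,tuple(int(k) for k in ((q-[275,225]+.5)*4.4)),3,c,-1)
    out.append(b)
cv2.imwrite('pics/cmp.png',np.hstack(out))
a=cv2.imread('pics/wrist8.png')[190:260,270:370]; cv2.imwrite('pics/w8c.png',cv2.resize(a,None,fx=8,fy=8,interpolation=cv2.INTER_CUBIC))
"
```

```text
t 10.55 ee [ 0.4932 -0.0131  0.2147] tip [ 0.4934 -0.0129  0.0327] tiploc [-66.6   0.1] open 0.0096 F [ 2.52  7.4  -2.55] j [-0.25  0.68  1.9   0.    0.56 -1.34]
yaw tool x 1.0871 clamp 1.0877875008554059 z tool [ 1.e-03  8.e-04 -1.e+00]
```

View pics/cmp.png

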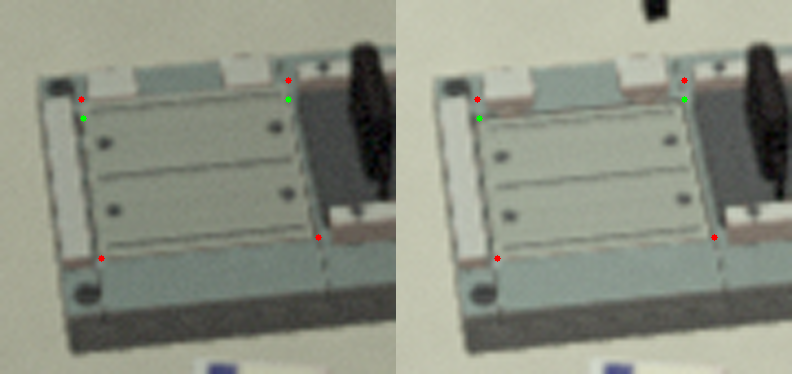

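View pics/w8c.png

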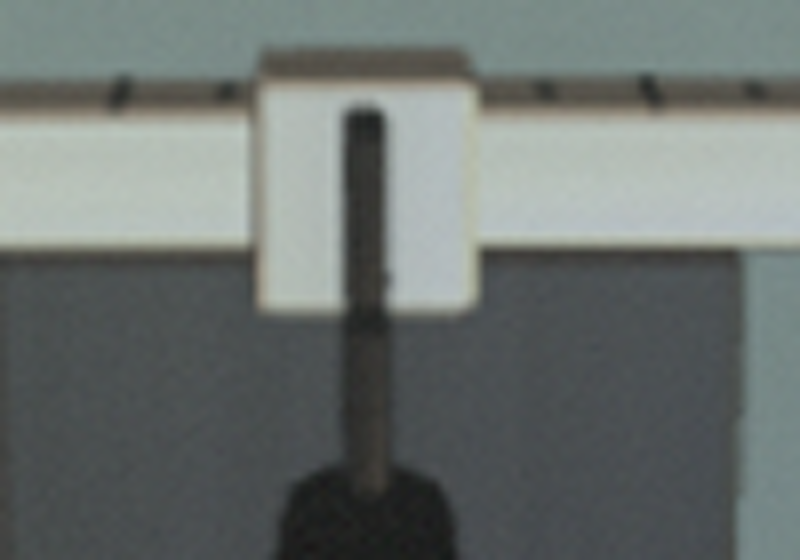

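View pics/scene8.png

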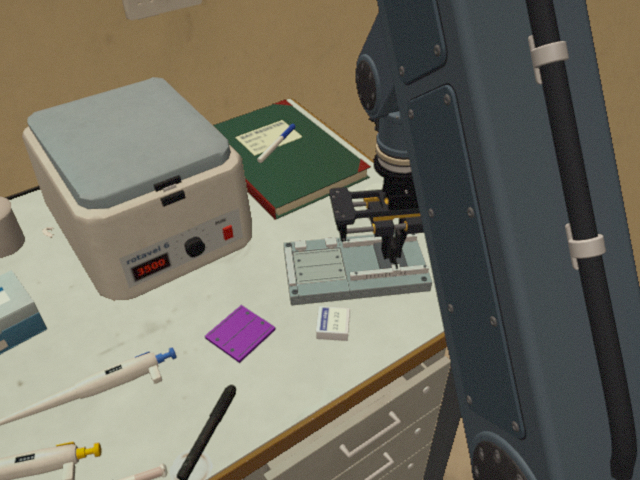

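The plate's −y edge dropped from the raised marks to the seated ones, and the housing faces are now visible. The fins line up: the jaw fin is at column 366 and the clip fin at 364 in the 8x crop, so well under 0.5 mm apart. The carton has not moved, and the cup and bottle looked unmoved in `top7`. I'm handing in.

```bash
python3 -c "
from plan import *
print(workorder.job_done())"
```

```text
the job is handed in; nothing more can be done
None
```

The job is handed in at about 10.7 s of the 42 s allowed; `job_done` gave no verdict. The plate is pressed into its seat, and the arm is holding the jaw at the clip's mark.

- **Insert plate:** I pressed it with closed fingers about 20 mm from its centre towards the raised edge. The resistance dropped as it slipped past the spring balls. It then sat firm at about 14 N with the fingertips at 22.6 mm, against a seated top of 22 mm. In the scene image its raised edge had moved to where a seated plate should project.
- **Jaw:** I gripped the upright grip and drew the jaw about 51 mm. The last wrist picture shows the two fins in line to well under 0.5 mm.
- **Hold:** The fingers are still closed on the grip (opening 9.6 mm on the 10 mm bar), and the wrist reads about 8 N, in line with the spring. I did not measure the finger contact force directly.
- **Cup, bottle and carton:** The top picture taken just before the final 0.5 mm nudge shows all three where they started, judged by eye.

The top and scene pictures put the clamp's origin within about 1.3 mm and its yaw within about 0.01 rad of each other. Because of that, I set the final jaw alignment from the wrist picture rather than from the clamp fit.

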